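# Flip the brake pad up onto the steel plate, lining up

### The job

One brake pad still lies lining-down on the bench in front of the steel plate. Without picking it up, push it against the plate's front edge until it tips up and flips over onto the plate, then push it back, lining up, until its long edge sits flush against the fence between the other pad and the dial gauge. Leave everything else where it is.

Things in the scene. Friction and masses are not known exactly. Their poses are not given: they have to be found in the camera images.
- plate: Fixed bare-steel marking-out plate on the bench: 150 mm deep (its x), 480 mm wide (its y), 10 mm thick. Origin: centre of its underside, on the bench (z 0). Its x axis points away from the robot, turned by up to 12 degrees. Its front edge, nearest the robot, is at x = -75 mm: an upright step 10 mm high. Along its back stands a steel-angle fence.
- plate_fence (a point): Point at the foot of the fence, in the middle of its front face, on the plate's top (plate x = +45 mm, z = 10 mm). The fence is upright, fixed, 440 mm long along the plate's y, 30 mm high above the plate's top. Axes as the plate's.
- pad: The disc-brake pad to be flipped, 0.3 to 0.5 kg: a dark steel backing plate 6 mm thick, 56 mm wide (x), 100 mm long (y), with a 26 x 10 mm ear at each end (120 mm over the ears), and a black lining 12 mm thick, 46 x 88 mm, centred on it; 18 mm thick in all. Origin: centre of the lining's face. z points from the lining to the steel: up at the start, down when flipped.
- pad_center (a point): Centre of that pad, half-way through its thickness (9 mm from either face); axes as the pad's. It starts flat on the bench, lining down, 5 to 11 cm in front of the plate's front edge and up to 20 degrees from parallel to it. The steel backing is then on top, its underside 12 mm above the bench, standing out 5 mm over the lining along both long sides like a ledge.
- pad_far_edge (a point): Middle of the pad's long edge that faces the plate at the start, in the middle of the backing plate's thickness (28 mm from the pad's centre line, 15 mm above the bench at the start).
- pad_near_edge (a point): The same on the opposite long edge, which faces the robot at the start and goes to the fence after the flip. A fingertip leaning on this edge with 10 to 17 N drags it up by friction as it rises, while the lining stays blocked by the plate's step and the far edge's ledge hooks over it: the pad turns about its far edge, on an arc of 56 mm, and falls over onto the plate past upright.
- gauged_pad: A like pad already lying lining-up on the plate near one end (left or right), to be left alone. 18 mm thick; origin at the centre of its underside. About 200 mm of plate is free between it and the dial gauge.
- dial_gauge: Dial gauge lying on its back on the plate near the other end, dial 58 mm across and 22 mm high, thin stem along its y, to be left alone. Origin under the dial's centre.
- socket: Deep impact socket standing on the bench to one side in front of the plate, 34 mm across, 48 mm high. Leave alone.
- chisel: Air-hammer chisel, 140 mm long, 20 mm wide, lying on the bench to one side in front of the plate. Leave alone.
- bolt: Caliper bolt 50 mm long lying on the bench in front of the plate beside the pad. Leave alone.
- spray_can: Spray can 60 mm across, 170 mm high, standing beyond one end of the plate. Leave alone.
- grease_tin: Flat tin 76 mm across, 42 mm high, beyond the other end of the plate. Leave alone.

How it is judged:
On the way:
1. The pad is tipped up steeply (45 to 130 degrees) with its far long edge down at the plate's front edge (angle between pad_center's own z axis and vertical between 0.79 and 2.27 rad and x of pad_far_edge in the frame of plate between -0.095 and -0.015 m and height (world z) of pad_far_edge below 0.035 m).
At the end, for the whole second after the job is handed in: The pad lies flat on the plate, lining up (within 4 degrees), its long edge against the fence within 4 mm and parallel to it within 3 degrees, in the free middle of the plate, at rest (angle between pad_center's own z axis and vertical above 3.06 rad and z of pad_center in the frame of plate between 0.016 and 0.022 m and x of pad_center in the frame of plate between 0.013 and 0.02 m and y of pad_center in the frame of plate between -0.12 and 0.12 m and angle between the y axis of pad_center and the y axis of plate, either way round below 0.05 rad and linear speed of pad below 0.01 m/s); the robot touches nothing.
It fails at once if The pad is lifted or carried: both its long edges are more than 35 mm above the bench (25 mm above the plate's top) (height (world z) of each of pad_far_edge, pad_near_edge above 0.035 m).
It fails at once if The other pad or the dial gauge on the plate is moved more than 10 mm (distance of any of gauged_pad, dial_gauge from where it was at the start of the episode above 0.01 m).
It fails at once if Something else on the bench is moved more than 15 mm (distance of any of socket, chisel, bolt, spray_can, grease_tin from where it was at the start of the episode above 0.015 m).
It also fails if it takes over 72 s, if anything falls off the work surface, if the arm or the gripper's body presses on something with over 40 N, if the wrist force passes 120 N, or if a joint passes its speed limit or range.

### The arm

A 6-joint arm with a two-finger parallel gripper is mounted at the origin on the work surface. World frame = base frame: x ahead of the robot, y to its left, z up, the work surface at z = 0. Lengths are in m, angles in rad, forces in N, time in s.
With the tool pointing down it reaches from about 0.325 to 0.85 m from the base axis. Payload 4.4 kg.
Tool frame: the origin (TCP) lies between the finger pads; the fingertips stand 11 mm ahead of it and the grasp point (between the pads) lies 8 mm behind it; z points along the fingers, y is the direction in which the jaws open and shut (so a half turn about z gives the same grasp; the last joint's range is limited). The gripper opens to 94 mm and grips with 3 to 60 N. Pads are 16 mm wide; open, the fingers measure 119 mm over their backs; the gripper's body (75 mm by 177 mm) begins 78 mm behind the grasp point.
Start: joints at [-1.427, 0.207, 1.542, -0, 1.393, -0.15], TCP at [0.167, -0.55, 0.216] pointing down, gripper open.
Joint ranges: [-2.73, 2.73], [-0.86, 2.22], [0.23, 2.46], [-1.11, 4.25], [0.08, 2.63], [-2.82, 2.82]. Speed limits (rad/s): [2.79, 2.79, 3.14, 3.14, 3.14, 3.14].

### API

Orientations are given as a unit quaternion [w, x, y, z].
In Python, from plant import manip gives the robot as it stands.
- The arm moves only by the tool jog_arm, never from a script. Its arguments are lists of equal length, an entry for each row: "offset": the shift along the tool's x, y, z in m, a list of three; "spin": the turn about the tool's z in rad. In form: {"offset": [[x, y, z], ...], "spin": [spin, ...]}. A call has 1 to 5 rows; each row is the pose to reach, as a shift and turn from the pose measured when the call began, along the tool's axes at that moment; what a row does not reach only later rows make up. A row lasts 1/10 s, in which the tool goes at most 50 mm and 8.59 degrees, less where a joint would pass 70% of its speed; a pose out of reach is approached as far as the arm can. A call with a gripper value outside its range is refused whole. "hand" is the finger opening in m, from 0 to 0.094, set as the call begins (left out, the last holds). The fingers move at their own pace and stop on an object; the grip force is fixed at half the most. Time passes only in rows, so rows that repeat a pose let the fingers close. It gives the time, the measured TCP pose, the force and the opening at its end, in the units of the state.
- manip.state(): the state, without advancing time (a new reading comes with each control period).
- manip.camera(name): name is "side" or "top"; returns a dict with "pixels" (400x640x3 uint8, red, green, blue), "mtx" (3x3 intrinsics, pixels), "world_to_cam" (4x4, takes a point from world to camera coordinates). Camera axes: x right, y down, z forward; pixel columns grow to the right and rows downward; lengths in m; the calibration is good to about 2 mm. A picture is of the moment at which its call begins. There is no depth.
- manip.sign_off(): hands the job in, once; it reports no verdict.
Trained networks look in a picture, given as the dict that the camera call returned (one of the last four; its "shot" number tells which), for a name from the list of things; names that differ only in an ending like _2 or _b are one class to them, and where a whole thing is asked for, a point or a joint stands for the part that bears it (a point fixed in the world has none). Each returns a list of dicts, best first, with "score" (0 to 1); they miss things now and then, are a little off and sometimes report something else, mostly with a low value. They report only what shows in the picture. A call takes as long as a camera call.
- manip.recognise(query, picture): "uv" ([column, row] in pixels, amid what is visible of it).
- manip.cut_out(query, picture): "region" (400x640 bool, what is visible of it) and "uv" ([column, row] in pixels, amid what is visible of it).
- manip.tip_of(query, picture): "uv" ([column, row] in pixels: a listed point, or the origin of a listed thing).
The state is a dict: "time": time; "joint_pos": joint angles; "joint_vel": joint speeds; "tau": joint torques, N m; "eef_pos": TCP position; "orientation": TCP orientation; "wrist_force": force on the tool from outside, world axes, zero at the start; "wrist_torque": the same for the moment, N m; "finger_gap": finger opening in m.
Only numpy, scipy, OpenCV 4.12 (cv2) and the standard library are available. Lean on these libraries where they do the work, as an engineer would, in place of code of your own. Each camera call takes 0.05 s, during which the arm holds its last target. There are 200 camera calls.

## Working session

There is one attempt and no reset: what is moved stays moved. The work goes in short steps, Python scripts to look and compute and a tool call to move; the robot and the scene stay as the last step left them, time stands still between calls to the robot, and variables do not carry over. Pictures are saved under pics/ and viewed, about 8 in all and at most 12, crops included, and the job is handed in when it is done.

Besides the shell and the picture viewer there is one more tool, called after "Request:" in YAML: its name, and indented under it one key for each argument. jog_arm: Moves the arm, as the interface text tells. Its arguments: {"type":"object","properties":{"offset":{"type":"array","items":{"type":"array","items":{"type":"number"}}},"spin":{"type":"array","items":{"type":"number"}},"hand":{"type":"number"}},"required":["offset","spin"]}

```bash
mkdir -p pics
cat > h.py <<'E'
import numpy as np, cv2
from plant import manip
def ray(pic,uv):
    K=np.array(pic["mtx"]);T=np.array(pic["world_to_cam"]);R=T[:3,:3];t=T[:3,3]
    d=R.T@np.linalg.inv(K)@np.array([uv[0],uv[1],1.]);return -R.T@t,d
def atz(pic,uv,z):
    c,d=ray(pic,uv);return c+d*(z-c[2])/d[2]
def proj(pic,p):
    K=np.array(pic["mtx"]);T=np.array(pic["world_to_cam"]);q=K@(T[:3,:3]@np.array(p)+T[:3,3]);return q[:2]/q[2]
def save(pic,name): cv2.imwrite("pics/"+name,pic["pixels"][:,:,::-1])
E
python3 - <<'E'
from h import *
np.set_printoptions(precision=4,suppress=True)
s=manip.state();print(s)
for n in ["top","side"]:
    p=manip.camera(n);save(p,n+"0.png");print(n,ray(p,[320,200]))
    for q,z in [("plate",0),("plate_fence",.01),("pad",0),("pad_center",.009),("pad_far_edge",.015),("pad_near_edge",.015),("gauged_pad",.01),("dial_gauge",.01),("bolt",0),("socket",0),("chisel",0)]:
        r=manip.tip_of(q,p)
        for x in r[:2]: print(q,round(x["score"],2),np.round(x["uv"],1),atz(p,x["uv"],z))
E
```

```text
{'time': 0.0, 'joint_pos': array([-1.4265,  0.2074,  1.5429,  0.    ,  1.3935, -0.1505]), 'joint_vel': array([ 0.    ,  0.0004, -0.0018,  0.    , -0.0022,  0.0024]), 'tau': array([ -0.0018, -37.0888, -28.1417,   0.0696,   0.0362,  -0.0002]), 'eef_pos': array([ 0.1669, -0.5494,  0.2153]), 'orientation': array([-0.0011,  0.9892,  0.1469,  0.    ]), 'wrist_force': array([0.0256, 0.3767, 0.2163]), 'wrist_torque': array([ 0.0117, -0.0241,  0.0287]), 'finger_gap': 0.09367635833979188}
top (array([0.4887, 0.004 , 0.886 ]), array([ 0.0991,  0.0023, -0.9952]))
plate 0.89 [308.7 173.2] [0.6374 0.0331 0.    ]
plate_fence 0.87 [313.3 150.7] [0.6875 0.0238 0.01  ]
pad 0.87 [290.5 250.8] [0.4619 0.0689 0.    ]
pad 0.34 [287.  249.9] [0.4637 0.0767 0.    ]
pad_center 0.87 [287.6 248.7] [0.4666 0.0747 0.009 ]
pad_far_edge 0.84 [289.2 237.6] [0.491  0.0715 0.015 ]
pad_far_edge 0.42 [394.4 263.4] [ 0.4402 -0.1596  0.015 ]
pad_near_edge 0.83 [286.9 268.6] [0.4239 0.0744 0.015 ]
gauged_pad 0.58 [385.1 174.6] [ 0.6367 -0.139   0.01  ]
dial_gauge 0.61 [240.9 159.1] [0.6642 0.1863 0.01  ]
bolt 0.47 [248.7 
[... 276 characters left out ...]
4352, -0.7096, -0.5545]))
plate 0.8 [302.2 222. ] [0.6385 0.0266 0.    ]
plate_fence 0.7 [284.  213.3] [0.6894 0.0319 0.01  ]
pad 0.7 [359.5 255.7] [0.4615 0.0622 0.    ]
pad_center 0.71 [355.5 254.3] [0.4669 0.0722 0.009 ]
pad_center 0.45 [249.4 255.2] [0.6613 0.1987 0.009 ]
pad_far_edge 0.84 [346.  244.5] [0.4974 0.0604 0.015 ]
pad_near_edge 0.88 [367.9 254.8] [0.4404 0.0654 0.015 ]
pad_near_edge 0.48 [249.2 252.9] [0.6617 0.1981 0.015 ]
gauged_pad 0.93 [335.9 187.6] [ 0.6408 -0.1431  0.01  ]
dial_gauge 0.85 [245.9 254.4] [0.6687 0.2015 0.01  ]
bolt 0.47 [305.  269.5] [0.5394 0.1635 0.    ]
socket 0.64 [302.6 288.2] [0.5134 0.2114 0.    ]
chisel 0.64 [409.4 208.2] [ 0.4369 -0.1726  0.    ]
```

Run:
```python
from h import *
a=cv2.imread("pics/top0.png")[130:300,190:440];cv2.imwrite("pics/topc.png",cv2.resize(a,None,fx=3.2,fy=3.2,interpolation=cv2.INTER_CUBIC))
np.set_printoptions(precision=4,suppress=True)
p=manip.camera("top")
for q,z in [("pad",.018),("gauged_pad",.02)]:
    for c in manip.cut_out(q,p)[:2]:
        m=c["region"].astype(np.uint8);k,_=cv2.findContours(m,0,2);k=max(k,key=cv2.contourArea)
        w=np.array([atz(p,x,z)[:2] for x in k[:,0]]);r=cv2.minAreaRect((w*1000).astype(np.float32));print(q,c["score"],r)
```

```text
pad 0.56 ((461.6180725097656, 69.31063079833984), (119.53575134277344, 55.8138313293457), 84.01365661621094)
gauged_pad 0.83 ((640.543212890625, -133.73634338378906), (119.48182678222656, 55.850547790527344), 84.95524597167969)
gauged_pad 0.5 ((574.0604248046875, 377.3079528808594), (77.40038299560547, 92.12413787841797), 1.3316986560821533)
```

View pics/topc.png

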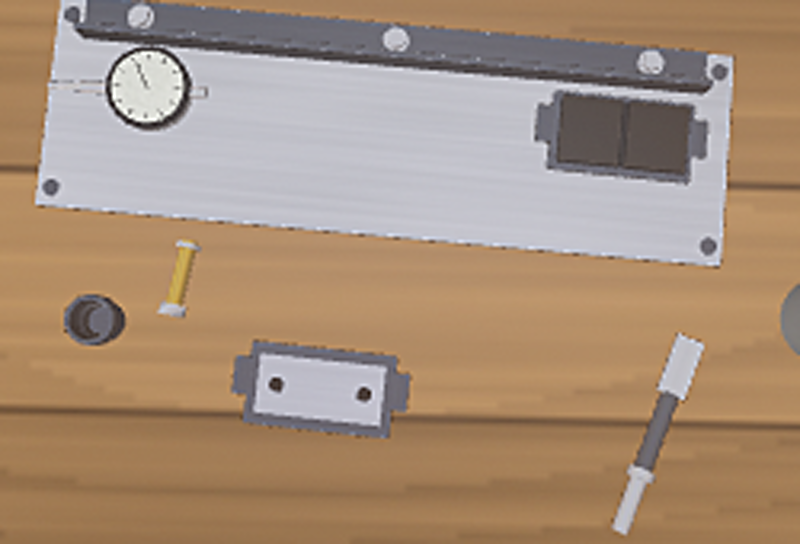

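View pics/side0.png

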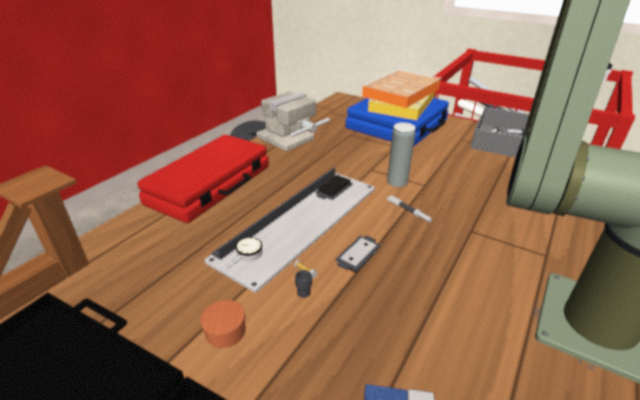

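The top view shows the pad at crop (320,388), roughly parallel to the plate's front edge, which runs from (37,205) to (720,266). The bolt (178,278) is clear to its left and the chisel (655,430) to its right. The gauged pad is on the right and the dial gauge on the left.

```bash
cat >> h.py <<'E'
def plate(p):
    c=manip.cut_out("plate",p)[0];k,_=cv2.findContours(c["region"].astype(np.uint8),0,1);k=np.vstack(k)[:,0]
    return np.array([atz(p,x,.01)[:2] for x in k])
E
python3 - <<'E'
from h import *
np.set_printoptions(precision=4,suppress=True)
p=manip.camera("top")
w=plate(p)
# front edge: lowest x per y bin, robust line
b=np.round(w[:,1]/.01); f=np.array([w[b==i][w[b==i][:,0].argmin()] for i in np.unique(b)])
f=f[(f[:,1]>-.17)&(f[:,1]<.24)]
vx,vy,x0,y0=cv2.fitLine(f.astype(np.float32),cv2.DIST_HUBER,0,.001,.001).ravel()
print("yaw",-np.degrees(np.arctan(vx/vy)),"x at y=0:",x0-y0*vx/vy)
for a,q in [((37,205),0),((720,266),0),((735,57),0),((62,0),0)]: print(atz(p,(190+a[0]/3.2-.35,130+a[1]/3.2-.35),.01))
for a in [(80,38),(706,92),(395,66)]: print("fence",atz(p,(190+a[0]/3.2-.35,130+a[1]/3.2-.35),.01))
E
```

```text
yaw -3.7018983 x at y=0: 0.5658769
[0.5837 0.2709 0.01  ]
[ 0.5523 -0.2054  0.01  ]
[ 0.7009 -0.2165  0.01  ]
[0.7303 0.2616 0.01  ]
fence [0.7031 0.2474 0.01  ]
fence [ 0.6752 -0.1958  0.01  ]
fence [0.6885 0.0243 0.01  ]
```

Request:
jog_arm:
  offset:
    - [0,0,0]
    - [0,0,0]
    - [0,0,0]
  spin: [0.15,0.3,0.39]
  hand: 0.05

```text
time: 1.75
eef_pos: [0.1671, -0.5502, 0.2164]
orientation: [-0.0, 0.999, -0.05, 0.0]
wrist_force: [-0.3, 0.9, 0.8]
finger_gap: 0.0733
```

Request:
jog_arm:
  offset:
    - [0.0135,-0.048,0]
    - [0.027,-0.096,0]
    - [0.04,-0.145,0]
    - [0.054,-0.193,0]
    - [0.067,-0.242,0]
  spin: [0,0,0,0,0]

```text
time: 2.25
eef_pos: [0.2578, -0.3156, 0.2165]
orientation: [0.0, 0.999, -0.05, 0.0]
wrist_force: [0.5, 0.1, -0.2]
finger_gap: 0.0498
```

Request:
jog_arm:
  offset:
    - [0.0135,-0.048,0]
    - [0.027,-0.096,0]
    - [0.04,-0.145,0]
    - [0.054,-0.193,0]
    - [0.067,-0.242,0]
  spin: [0,0,0,0,0]

```text
time: 2.75
eef_pos: [0.3483, -0.0826, 0.217]
orientation: [0.001, 0.999, -0.051, 0.001]
wrist_force: [0.7, -0.5, 1.1]
finger_gap: 0.0504
```

Request:
jog_arm:
  offset:
    - [0.011,-0.04,0.02]
    - [0.022,-0.08,0.04]
    - [0.033,-0.12,0.06]
    - [0.045,-0.161,0.085]
    - [0.045,-0.161,0.117]
  spin: [-0.035,-0.035,-0.035,-0.035,-0.035]

```text
time: 3.25
eef_pos: [0.4125, 0.077, 0.1006]
orientation: [-0.0, 1.0, -0.03, 0.004]
wrist_force: [0.3, -0.4, -0.5]
finger_gap: 0.05
```

Request:
jog_arm:
  offset:
    - [0,0,0.03]
    - [0,0,0.055]
    - [0,0,0.075]
  spin: [0,0,0]

```text
time: 3.55
eef_pos: [0.4125, 0.0774, 0.0243]
orientation: [-0.0, 1.0, -0.029, 0.003]
wrist_force: [-0.1, 0.4, 0.4]
finger_gap: 0.0501
```

Request:
jog_arm:
  offset:
    - [0,0.005,0.007]
    - [0.012,0.005,0.007]
    - [0.024,0.005,0.007]
    - [0.036,0.005,0.007]
    - [0.048,0.005,0.007]
  spin: [0.007,0.007,0.007,0.007,0.007]

```text
time: 4.05
eef_pos: [0.4623, 0.0694, 0.0186]
orientation: [-0.0, 0.999, -0.033, 0.004]
wrist_force: [-2.8, 0.5, 2.0]
finger_gap: 0.0502
```

Request:
jog_arm:
  offset:
    - [0.01,0,0]
    - [0.02,0,0]
    - [0.03,0,0]
    - [0.036,0,0]
    - [0.04,0,0]
  spin: [0,0,0,0,0]

```text
time: 4.55
eef_pos: [0.5025, 0.0668, 0.019]
orientation: [-0.0, 0.999, -0.033, 0.004]
wrist_force: [-3.7, 0.5, 1.2]
finger_gap: 0.0499
```

```bash
cat >> h.py <<'E'
O=np.array([.6418,.0276]);a=np.radians(-3.7);U=np.array([np.cos(a),np.sin(a)]);V=np.array([-U[1],U[0]])
def pf(w): d=np.array(w[:2])-O;return np.array([d@U,d@V])
def shot(n,tag,box,f):
    p=manip.camera(n);c=p["pixels"][box[1]:box[3],box[0]:box[2],::-1];cv2.imwrite("pics/"+tag,cv2.resize(c,None,fx=f,fy=f,interpolation=cv2.INTER_CUBIC));return p
E
python3 - <<'E'
from h import *
s=manip.state();print(pf(s["eef_pos"]),s["eef_pos"],s["wrist_force"])
shot("side","a.png",(240,190,420,300),4)
E
```

```text
[-0.14151454  0.03009148] [0.5025223  0.06676102 0.01899802] [-3.74869247  0.45190477  1.20999121]
```

View pics/a.png

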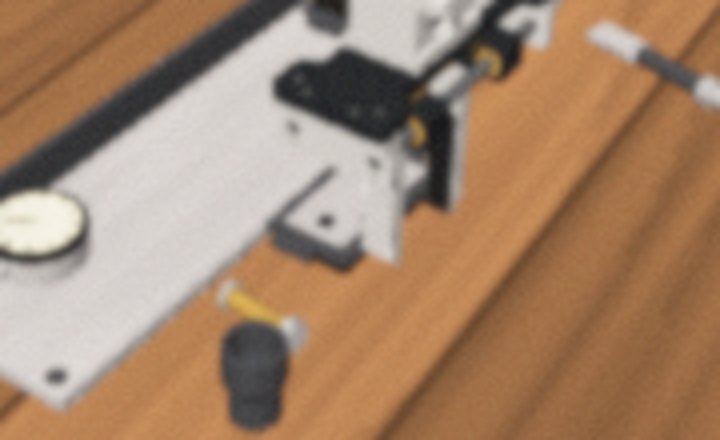

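The side view shows the pad square to the plate and a few mm short of the step (pad edge near (300,210)). The bolt (265,312) is clear, and the fingers are at the near edge.

Request:
jog_arm:
  offset:
    - [0.003,0,0.002]
    - [0.005,0,0.002]
    - [0.007,0,0.002]
    - [0.009,0,0.002]
  spin: [0,0,0,0]

```text
time: 5.0
eef_pos: [0.511, 0.0662, 0.0167]
orientation: [-0.0, 0.999, -0.033, 0.003]
wrist_force: [-6.7, 1.0, 5.6]
finger_gap: 0.0499
```

Request:
jog_arm:
  offset:
    - [0.001,0,0]
    - [0.002,0,0]
    - [0.003,0,0]
  spin: [0,0,0]

```text
time: 5.3
eef_pos: [0.511, 0.0662, 0.0164]
orientation: [-0.0, 0.999, -0.033, -0.0]
wrist_force: [-10.2, 0.3, 7.4]
finger_gap: 0.0499
```

Request:
jog_arm:
  offset:
    - [0.005,0,0]
    - [0.0055,0,-0.004]
    - [0.006,0,-0.008]
    - [0.0065,0,-0.012]
  spin: [0,0,0,0]

```text
time: 5.7
eef_pos: [0.5131, 0.0661, 0.0266]
orientation: [-0.0, 0.999, -0.033, -0.005]
wrist_force: [-8.5, 0.8, 1.1]
finger_gap: 0.0501
```

Run:
```python
from h import *
s=manip.state();print(pf(s["eef_pos"]),s["eef_pos"],s["wrist_force"])
shot("side","b.png",(260,190,420,290),5)
```

```text
[-0.13091978  0.03016101] [0.51309947 0.0661467  0.02658874] [-8.46491463  0.76848758  1.08439654]
```

View pics/b.png

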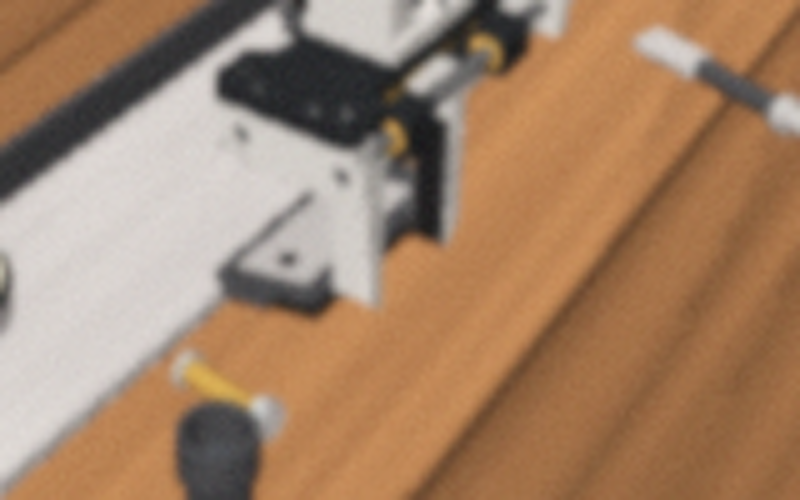

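```bash
cat >> h.py <<'E'
def w3(x,y,z): q=O+x*U+y*V;return np.array([q[0],q[1],z])
def pad3(th,yc,px=-.072,pz=.012):
    # outline of the steel top face, tilted th about far edge lower corner (px,pz)
    c,s=np.cos(th),np.sin(th)
    return [w3(px-d*c+h*s*-0-(-h)*0 - (-h*s)*1 if False else px-d*c+h*s, yc+y, pz+d*s+h*c) for d,y,h in [(0,-.05,.006),(0,.05,.006),(.056,.05,.006),(.056,-.05,.006)]]
E
python3 - <<'E'
from h import *
p=manip.camera("side");img=p["pixels"][:,:,::-1].copy()
x0,y0,f=290,215,8
c=cv2.resize(img[y0:y0+60,x0:x0+90],None,fx=f,fy=f,interpolation=cv2.INTER_CUBIC)
for th,col in [(0,(0,0,255)),(.18,(0,255,0))]:
    q=np.array([(proj(p,w)-[x0,y0]+.5)*f for w in pad3(th,.030)]).astype(int);cv2.polylines(c,[q],True,col,1)
cv2.imwrite("pics/c.png",c)
E
```

```text
(no output)
```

View pics/c.png

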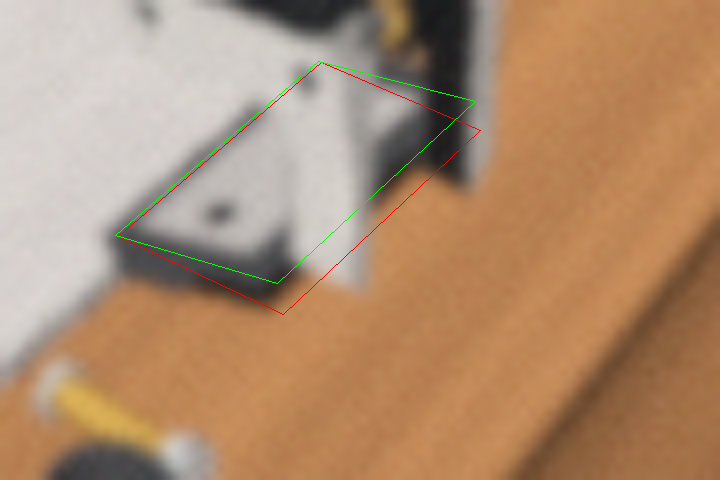

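The overlay matches the tilted (green) outline better than the flat one: the near-left corner at (270,250) has risen with the finger. I'll continue along the arc.

Request:
jog_arm:
  offset:
    - [0.0065,0,-0.004]
    - [0.008,0,-0.008]
    - [0.0095,0,-0.012]
    - [0.0115,0,-0.016]
    - [0.014,0,-0.02]
  spin: [0,0,0,0,0]

```text
time: 6.3
eef_pos: [0.5232, 0.0655, 0.0458]
orientation: [-0.0, 0.999, -0.033, -0.009]
wrist_force: [-8.9, 0.9, 4.2]
finger_gap: 0.05
```

Run:
```python
from h import *
s=manip.state();print(pf(s["eef_pos"]),s["eef_pos"],s["wrist_force"])
shot("side","d.png",(290,205,400,275),7)
```

```text
[-0.12080914  0.03016351] [0.5231892  0.06549673 0.04577413] [-8.94097836  0.86603781  4.16351542]
```

View pics/d.png

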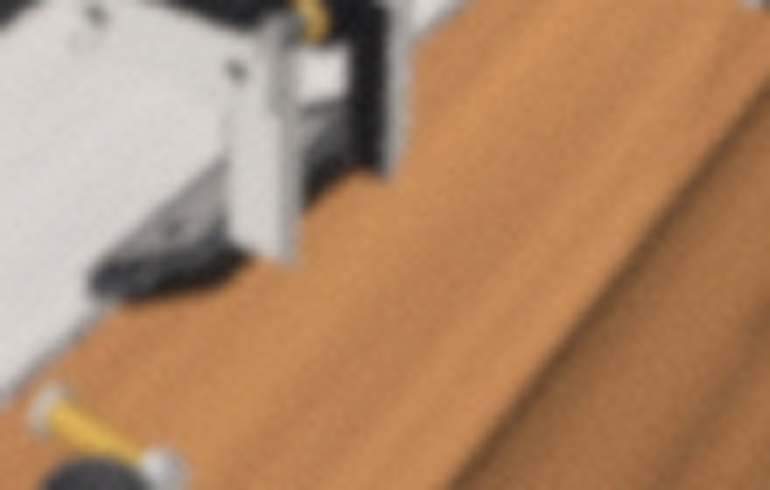

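The side view shows the pad clearly tilting: its top face is foreshortened and the finger is at its near edge, around (265,250). Continuing.

Request:
jog_arm:
  offset:
    - [0.0065,0,-0.005]
    - [0.0105,0,-0.01]
    - [0.0155,0,-0.015]
    - [0.0225,0,-0.02]
    - [0.0315,0,-0.024]
  spin: [0,0,0,0,0]

```text
time: 6.85
eef_pos: [0.558, 0.0632, 0.0712]
orientation: [-0.0, 0.999, -0.033, -0.007]
wrist_force: [-0.1, -0.6, 0.2]
finger_gap: 0.05
```

Run:
```python
from h import *
s=manip.state();print(pf(s["eef_pos"]),s["eef_pos"],s["wrist_force"])
shot("side","e.png",(290,195,400,275),6)
```

```text
[-0.08591781  0.03010691] [0.55800414 0.06318863 0.07119616] [-0.13928003 -0.5578647   0.22076265]
```

View pics/e.png

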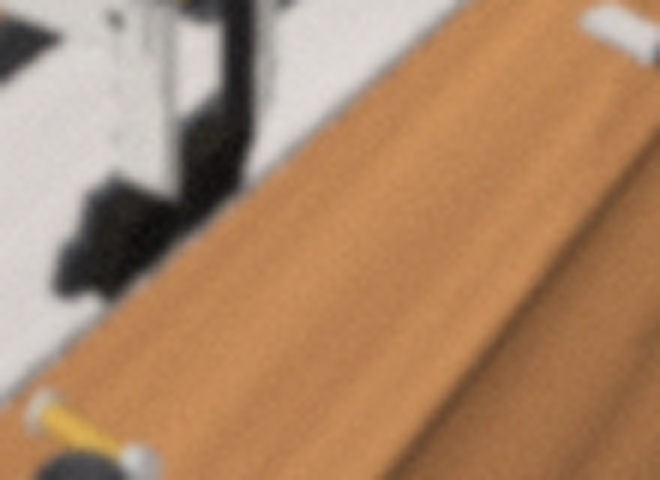

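The lining now faces the robot or up, the pad is on the plate (ear at (70,270)), and the force is zero, so it has flipped or is upright. A forward nudge at this height is safe either way; then I'll retreat.

Request:
jog_arm:
  offset:
    - [0.01,0,0]
    - [0.02,0,0]
    - [0.03,0,0]
    - [0.03,0,0]
    - [0,0,0]
  spin: [0,0,0,0,0]

```text
time: 7.4
eef_pos: [0.5638, 0.0622, 0.0727]
orientation: [-0.0, 0.999, -0.033, -0.003]
wrist_force: [0.1, 0.0, -0.1]
finger_gap: 0.0495
```

Request:
jog_arm:
  offset:
    - [-0.04,0,0]
    - [-0.085,0,0]
  spin: [0,0]

```text
time: 7.6
eef_pos: [0.4784, 0.0678, 0.0727]
orientation: [-0.0, 0.999, -0.034, -0.002]
wrist_force: [-0.2, 0.7, 0.1]
finger_gap: 0.0495
```

Run:
```python
from h import *
np.set_printoptions(precision=4,suppress=True)
s=manip.state();print(pf(s["eef_pos"]),s["eef_pos"],s["wrist_force"])
p=shot("top","f.png",(190,130,440,300),3)
for c in manip.cut_out("pad",p)[:3]:
    k,_=cv2.findContours(c["region"].astype(np.uint8),0,1);k=np.vstack(k)[:,0]
    w=np.array([atz(p,x,.016)[:2] for x in k]);r=cv2.minAreaRect((w*1000).astype(np.float32));print(c["score"],r,pf(np.array(r[0])/1000))
```

```text
[-0.1657  0.0295] [0.4784 0.0678 0.0727] [-0.1984  0.6553  0.0701]
0.94 ((613.07470703125, 60.734596252441406), (119.32756805419922, 56.30524444580078), 86.56277465820312) [-0.0308  0.0312]
```

View pics/f.png

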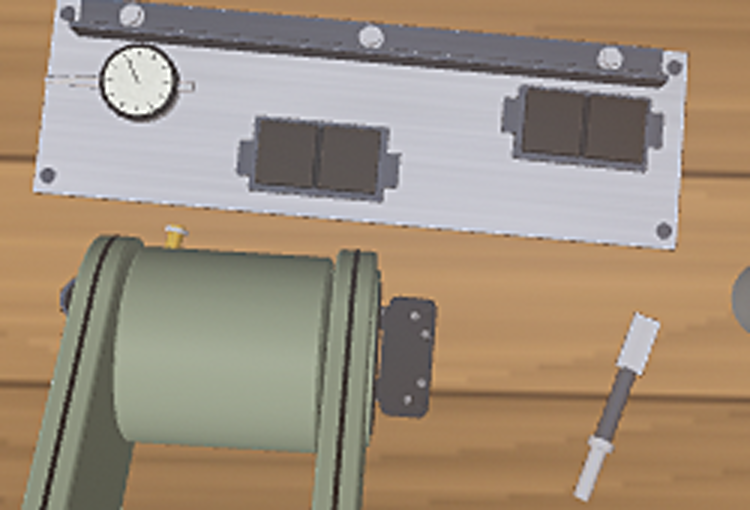

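The pad is flipped, lining up, lying flat at crop (318,158). It measures plate (-31, +31) mm and is parallel to the plate. Next is the push to the fence.

Request:
jog_arm:
  offset:
    - [0.03,0,0]
    - [0.06,0,0.01]
    - [0.078,0,0.025]
    - [0.078,0,0.04]
    - [0.078,0,0.048]
  spin: [0,0,0,0,0]

```text
time: 8.2
eef_pos: [0.5437, 0.0637, 0.0175]
orientation: [-0.0, 0.999, -0.033, -0.012]
wrist_force: [-0.2, 0.1, -0.6]
finger_gap: 0.05
```

Request:
jog_arm:
  offset:
    - [0,0,0]
    - [0,0,0]
  spin: [0,0]

```text
time: 8.4
eef_pos: [0.542, 0.0639, 0.0167]
orientation: [-0.0, 0.999, -0.033, -0.013]
wrist_force: [0.4, 0.1, 0.9]
finger_gap: 0.05
```

Request:
jog_arm:
  offset:
    - [0,0,-0.008]
    - [0,0,-0.008]
    - [0,0,-0.008]
  spin: [0,0,0]

```text
time: 8.7
eef_pos: [0.5431, 0.0639, 0.026]
orientation: [-0.0, 0.999, -0.033, -0.012]
wrist_force: [0.6, -0.2, 0.1]
finger_gap: 0.0499
```

Run:
```python
from h import *
s=manip.state();print(pf(s["eef_pos"]),s["eef_pos"],s["wrist_force"],s["joint_pos"],s["orientation"])
```

```text
[-0.10086658  0.02987304] [0.54307144 0.06391992 0.02603255] [ 0.5800271  -0.17827949  0.12153631] [-4.13095478e-02  3.94861937e-01  1.73808111e+00  3.27733570e-04
  1.03169542e+00  1.59503707e+00] [-2.37979694e-04  9.99393768e-01 -3.28527925e-02 -1.15210421e-02]
```

Request:
jog_arm:
  offset:
    - [0.014,0,0.001]
    - [0.026,0,0.001]
    - [0.036,0,0.001]
    - [0.044,0,0.001]
    - [0.052,0,0.001]
  spin: [0,0,0,0,0]

```text
time: 9.2
eef_pos: [0.5941, 0.0606, 0.0236]
orientation: [-0.0, 0.999, -0.033, -0.013]
wrist_force: [-3.6, 0.0, 2.5]
finger_gap: 0.0501
```

Request:
jog_arm:
  offset:
    - [0.008,0,-0.001]
    - [0.014,0,-0.001]
    - [0.019,0,-0.001]
    - [0.023,0,-0.001]
    - [0.026,0,-0.001]
  spin: [0,0,0,0,0]

```text
time: 9.7
eef_pos: [0.6203, 0.0589, 0.024]
orientation: [-0.0, 0.999, -0.033, -0.013]
wrist_force: [-3.1, 0.5, 1.8]
finger_gap: 0.0501
```

Request:
jog_arm:
  offset:
    - [0.002,0,0]
    - [0.004,0,0]
    - [0.006,0,0]
    - [0.007,0,0]
    - [0.007,0,0]
  spin: [0,0,0,0,0]

```text
time: 10.2
eef_pos: [0.6261, 0.0586, 0.0238]
orientation: [-0.0, 0.999, -0.033, -0.014]
wrist_force: [-6.6, 0.2, 4.6]
finger_gap: 0.0498
```

Request:
jog_arm:
  offset:
    - [0.002,0,0]
    - [0.004,0,0]
    - [0.004,0,0]
    - [0.004,0,0]
  spin: [0,0,0,0]

```text
time: 10.6
eef_pos: [0.6264, 0.0586, 0.0236]
orientation: [-0.0, 0.999, -0.033, -0.019]
wrist_force: [-11.2, 0.2, 9.3]
finger_gap: 0.0499
```

Request:
jog_arm:
  offset:
    - [-0.01,0,0]
    - [-0.03,0,0]
    - [-0.05,0,-0.03]
    - [-0.09,0,-0.06]
    - [-0.13,0,-0.09]
  spin: [0,0,0,0,0]

```text
time: 11.1
eef_pos: [0.5002, 0.0668, 0.1193]
orientation: [-0.0, 0.999, -0.033, -0.017]
wrist_force: [-0.6, 0.1, 1.4]
finger_gap: 0.0501
```

Run:
```python
from h import *
np.set_printoptions(precision=4,suppress=True)
s=manip.state();print(pf(s["eef_pos"]),s["eef_pos"],s["wrist_force"])
p=shot("top","g.png",(190,130,440,300),3)
for q,z in [("pad",.016),("gauged_pad",.016),("dial_gauge",.022)]:
  for c in manip.cut_out(q,p)[:2]:
    k,_=cv2.findContours(c["region"].astype(np.uint8),0,1);k=np.vstack(k)[:,0]
    w=np.array([atz(p,x,z)[:2] for x in k]);r=cv2.minAreaRect((w*1000).astype(np.float32));print(q,c["score"],r,pf(np.array(r[0])/1000))
```

```text
[-0.1439  0.03  ] [0.5002 0.0668 0.1193] [-0.5929  0.0658  1.4397]
pad 0.68 ((661.6492309570312, 57.88352966308594), (119.52476501464844, 56.58209991455078), 86.12591552734375) [0.0179 0.0315]
gauged_pad 0.62 ((640.931640625, -134.4537811279297), (119.71824645996094, 56.193397521972656), 85.59658813476562) [ 0.0096 -0.1618]
dial_gauge 0.86 ((660.3739624023438, 206.87823486328125), (59.053916931152344, 99.39794921875), 23.077003479003906) [0.007  0.1801]
```

View pics/g.png

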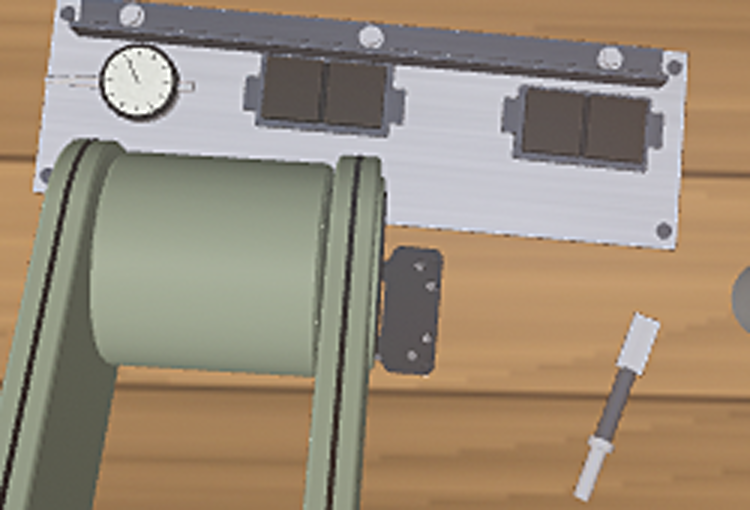

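The top view shows the pad at (325,95), lining up and flush to the fence. It measures plate x 17.9 mm, y 31.5 mm, within 0.2° of parallel. The other pad and the gauge are where they were. The arm is clear.

Run:
```python
from h import *
print(manip.sign_off())
```

```text
the job is handed in; nothing more can be done
None
```

The pad is flipped and sits lining up against the fence. I handed the job in at about 11 s of the 72 s allowed; no verdict is reported.

**What I did:** I pushed the pad square against the plate's step with two fingertips, about 10 N at the wrist. I then raised them along the arc until it tipped over onto the plate. After that I pushed it back until the wrist force rose to 11 N with no further motion, which meant it was on the fence, and backed the arm away.

**Last checks, from the top camera:**
- **Position:** the pad measured plate x 17.9 mm (allowed 13 to 20), y 31.5 mm, and about 0.2° from parallel. The x figure rests on a calibration good to about 2 mm, but the stop on the fence agrees with it.
- **Other objects:** the gauged pad measured within 1 mm of its start position. The gauge and chisel looked unmoved, and the bolt looked unmoved in the side views during the flip. I did not re-measure the socket, spray can or grease tin; the gripper's path kept well clear of them.
- **Robot:** the arm is clear of everything, with wrist force near zero.

**What disagreed:**
- **Lining-up move:** one move before the final push ended about 13 mm short and 7 mm low in front of the plate, touching nothing. I corrected it before pushing.
- **Tipped-up angle:** I did not measure it; I only saw the tilt in the side pictures.

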